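Make up a run kit on the digester's loading lift and a reference kit in the tray

TASK

Make up two digestion kits. First the run kit on the sprung loading lift: stand the red-capped vessel on the red pad and the steel probe plug on the black pad, well centred, so that the platform sinks under both; only then the reference kit in the blue tray: the white lid flat in the middle compartment, and the blue-capped vessel and the amber bottle in the two end compartments, one in each, either way round. Leave everything standing upright, never tip the vessels or the bottle over, and leave the green-capped vessel where it stands.

Things in the scene. Friction and masses are not known exactly. Their poses are not given: they have to be found in the camera images.
- vessel_red: Cylindrical white digestion vessel, 40 mm diameter, 75 mm tall overall, same diameter all the way up, the top 19 mm being its red screw cap; stands upright, about 0.27 kg. Origin: centre of its underside, z up.
- vessel_blue: Cylindrical white digestion vessel, 40 mm diameter, 75 mm tall overall, same diameter all the way up, the top 19 mm being its blue screw cap; stands upright, about 0.27 kg. Origin: centre of its underside, z up.
- vessel_green: Cylindrical white digestion vessel, 40 mm diameter, 75 mm tall overall, same diameter all the way up, the top 19 mm being its green screw cap; stands upright, about 0.27 kg. Origin: centre of its underside, z up. Not wanted in either kit: it stays where it stands.
- bottle: Amber glass reagent bottle with a white label and a 25 mm wide white cap: body 40 mm diameter up to 54 mm, short shoulder to 61 mm, cap to 78 mm; stands upright, about 0.15 kg. Origin: centre of its underside, z up.
- lid: White pressure lid: a round disc 56 mm in diameter and 12 mm thick, lying flat, with a central upright round handle 18 mm in diameter that reaches to 58 mm above the underside; about 0.12 kg. Origin: centre of its underside, z up.
- probe: Steel temperature-probe plug: a round steel foot 44 mm in diameter and 14 mm high with a central upright stem 20 mm in diameter that reaches to 76 mm, the upper 26 mm of it black; about 0.28 kg. Origin: centre of its underside, z up.
- lift: Fixed loading lift: steel housing 118 (x) by 210 mm (y), 45 mm high, 5 mm walls, red bars on its short ends; in it a sprung aluminium platform 102 x 194 mm, top 50 mm above the table when empty, sinking straight down under load. Two flush round pads 68 mm across: red centred at y = +46 mm, black at y = -46 mm, both x = 0. Origin: centre of the underside, on the table, z up. Place and yaw vary.
- platform (a joint): How far the lift's sprung platform has sunk, m: 0 empty, 0.036 fully down; its top is at 0.050 minus this value above the table. Spring about 150 N/m: one vessel or the probe sinks it by 13 to 19 mm, both together by 28 to 36 mm. It comes up again if unloaded.
- tray: Fixed blue kit tray: 87 (x) by 236 mm (y), 18 mm high, walls and floor 4 mm; two dividers as high as the walls make three equal compartments in a row along y, each 79 (x) by about 73 mm (y), centred at y = -77, 0 and +77 mm, x = 0. Origin: centre of the underside, on the table, z up. Place and yaw vary.
There are look-alikes about, which are no part of the job. What is shaped like the lid but purple is not meant. Leave any yellow look-alike of the vessel_red alone.

How it is judged:
By the outcome, as a careful person would: the job done as asked, in the order asked, and still so for the second after the job is handed in, with the robot touching nothing.
It also fails if it takes over 120 s, if anything falls off the work surface, if the arm or the gripper's body presses on something with over 40 N, if the wrist force passes 120 N, or if a joint passes its speed limit or range.

ROBOT

A 7-joint arm with a two-finger parallel gripper is mounted at the origin on the work surface. World frame = base frame: x ahead of the robot, y to its left, z up, the work surface at z = 0. Lengths are in m, angles in degrees, forces in N, time in s.
With the tool pointing down it reaches from about 0.425 to 0.95 m from the base axis. Payload 4.7 kg.
Tool frame: the origin (TCP) lies midway between the tips of the shut fingers; the grasp point (between the pads) lies 19 mm behind it (env.hold_point_z is the distance from the TCP to the grasp point, in m); z points along the fingers, y is the line along which they close (so a half turn about z gives the same grasp; the last joint's range is limited). The gripper opens to 87 mm and grips with 3 to 60 N. Pads are 19 mm wide; open, the fingers measure 117 mm over their backs; the gripper's body (75 mm by 190 mm) begins 51 mm behind the grasp point.
Start: joints at [-75.109, 26.849, -2.785, 87.806, 1.381, 65.374, -4.715], TCP at [0.192, 0.647, 0.223] pointing down, gripper open.
Joint ranges: [-148.3, 148.3], [-19.14, 114.17], [-79.39, 73.82], [5.75, 140.21], [-59.74, 239.74], [12.07, 113.84], [-152.46, 152.46]. Speed limits (degrees/s): [147.25, 147.25, 180, 180, 180, 180, 180].

INTERFACE

Orientations are given as a 3x3 rotation matrix whose columns are the frame's x, y, z axes.
In Python, from workcell import env gives the robot as it stands.
- The arm moves only by the tool send_rows, never from a script. Its argument "moves" is a list of rows, each an object of numbers: "x", "y", "z": the shift along the tool's x, y, z in m; "rx", "ry", "rz": the turn, a rotation vector about the tool's x, y, z in degrees; "jaw": the finger opening in m, from 0 to 0.087. In form: [{"x": .., "y": .., "z": .., "rx": .., "ry": .., "rz": .., "jaw": ..}, ...]. A call has exactly 10 rows; each row is the pose to reach, as a shift and turn from the pose commanded when the call began, along the tool's axes at that moment; what a row does not reach only later rows make up. A row lasts 1/8 s, in which the tool goes at most 62.5 mm and 10.7 degrees, less where a joint would pass 70% of its speed; a pose out of reach is approached as far as the arm can. A call with a gripper value outside its range is refused whole. The fingers move at their own pace and stop on an object; "force" is the grip in N (left out, the last holds). Time passes only in rows, so rows that repeat a pose let the fingers close, or fill a call up. It gives the time, the measured TCP pose, the force, the opening and the grip force at its end, in the units of the state.
- env.state(): the state, without advancing time (a new reading comes with each control period).
- env.capture(name): name is "side" or "top" or "wrist"; returns (picture, depth): 384x512x3 uint8, blue, green, red; 384x512 float32, m along the optical axis (not along the pixel's ray), 0 where there is no reading.
- env.camera_info(name): a dict with "vfov" (degrees; the focal length in pixels is half the picture's height over the tangent of half this angle, whatever the lens; pixels are square), "cx", "cy" (the principal point, pixels), "R" (3x3) and "t" (3): a world point X has camera coordinates R X + t. Camera axes: x right, y down, z forward; pixel columns grow to the right and rows downward; lengths in m; the calibration is good to about 2 mm. A picture is of the moment at which its call begins: read the wrist's pose just before it. camera_info takes no time and is no camera call; for the wrist camera it gives the pose at the moment of the call.
- env.finish_job(): hands the job in; it is judged then, once.
Trained networks look in the newest picture that a camera, given by its name, has taken for a name from the list of things; names that differ only in an ending like _2 or _b are one class to them, and where a whole thing is asked for, a point or a joint stands for the part that bears it (a point fixed in the world has none). Each returns a list of dicts, best first, with "conf" (0 to 1); they miss things now and then, are a little off and sometimes report something else, mostly with a low value. They report only what shows in the picture. A call takes as long as a camera call. They do not tell look-alikes from the thing itself.
- env.regions_of(camera, label): "region" (384x512 bool, what is visible of it).
- env.place_of(camera, label): "xyz" ([x, y, z] in m, in the coordinates of the camera as it stood for that picture, good to about 4 mm: a listed point, or the origin of a listed thing).
The state is a dict: "time": time; "joint_positions": joint angles; "joint_vel": joint speeds; "effort": joint torques, N m; "ee_pos": TCP position; "tcp_rot": TCP orientation; "wrist_force": force on the tool from outside, world axes, zero at the start; "moment": the same for the moment, N m; "grip_width": finger opening in m; "grip_force": force on a finger pad.
Only numpy, scipy, OpenCV 4.12 (cv2) and the standard library are available. Lean on these libraries where they do the work, as an engineer would, in place of code of your own. Each camera call takes 0.05 s, during which the arm holds its last target. There are 200 camera calls.

## Working session

There is one attempt and no reset: what is moved stays moved. The work goes in short steps, Python scripts to look and compute and a tool call to move; the robot and the scene stay as the last step left them, time stands still between calls to the robot, and variables do not carry over. Pictures are saved under pics/ and viewed, at most 14 in all, crops included, and the job is handed in when it is done.

Besides the shell and the picture viewer there is one more tool, called after ">>>" by a JSON object that holds its "fn" and its "kwargs". send_rows: Moves the arm, as the interface text tells. Its arguments: {"type":"object","properties":{"moves":{"type":"array"},"force":{"type":"number"}},"required":["moves"]}

```bash
ls; mkdir -p pics; python3 - <<'E'
from workcell import env
import cv2,numpy as np
s=env.state();print(s['time'],s['ee_pos'],s['tcp_rot'],s['grip_width'],env.hold_point_z)
a=[]
for c in('top','side'):
    p,d=env.capture(c);np.save(f'pics/{c}_d.npy',d);cv2.imwrite(f'pics/{c}0.png',p);a.append(p)
    i=env.camera_info(c);R=np.array(i['R']);print(c,i['vfov'],i['cx'],i['cy'],(-R.T@np.array(i['t'])).round(3),R.round(2).tolist())
    for n in('vessel_red','vessel_blue','vessel_green','bottle','lid','probe','lift','tray'):
        for r in env.place_of(c,n):
            x=np.array(r['xyz']);w=R.T@(x-np.array(i['t']));f=192/np.tan(np.radians(i['vfov']/2))
            print(n,round(r['conf'],2),w.round(3),(f*x[:2]/x[2]+[i['cx'],i['cy']]).round())
E
```

```text
pics
0.0 [0.19207214 0.64645565 0.22150542] [[-9.58598533e-01  2.84760637e-01 -4.81753154e-04]
 [ 2.84761032e-01  9.58596631e-01 -1.91165173e-03]
 [-8.25562137e-05 -1.96969107e-03 -9.99998057e-01]] 0.08662697637949882 0.0187
top 51.21809409842773 251.37893945464805 189.92258429197696 [0.24  0.029 1.259] [[-0.02, -1.0, -0.01], [-0.98, 0.02, -0.2], [0.2, 0.01, -0.98]]
vessel_red 0.63 [0.432 0.347 0.004] [154. 210.]
vessel_red 0.58 [0.463 0.433 0.003] [128. 201.]
vessel_blue 0.44 [ 0.461 -0.109  0.001] [298. 199.]
vessel_blue 0.34 [ 0.444  0.124 -0.002] [225. 206.]
vessel_green 0.78 [ 0.452 -0.224  0.001] [334. 201.]
bottle 0.6 [0.439 0.239 0.005] [188. 208.]
lid 0.73 [ 0.326 -0.374  0.005] [385. 240.]
lid 0.61 [ 0.426 -0.353 -0.001] [375. 209.]
probe 0.49 [0.444 0.122 0.   ] [225. 206.]
lift 0.62 [ 0.631 -0.175  0.003] [316. 147.]
lift 0.51 [0.608 0.207 0.002] [199. 156.]
tray 0.87 [0.612 0.206 0.001] [199. 155.]
side 43.58305042224565 260.99595091097166 191.13322878705495 [ 0.035 -0.646  0.94 ] [[0.83, -0.55, -0.0], [-0.41, -0.62, -0.67], [0.37, 0.56, -0.74]]
vessel_red 0.77 [0.431 0.348 0.003] [187. 138.]
vessel_red 0.53 [0.469 0.432 0.002] [185. 118.]
vessel_blue 0.61 [ 0.467 -0.109  0.001] [288. 239.]
vessel_green 0.88 [ 0.454 -0.221  0.004] [313. 275.]
bottle 0.57 [0.446 0.237 0.   ] [210. 159.]
bottle 0.27 [0.444 0.119 0.002] [232. 185.]
lid 0.77 [ 0.331 -0.378  0.003] [312. 361.]
probe 0.8 [ 0.445  0.121 -0.001] [231. 185.]
lift 0.64 [ 0.628 -0.177 -0.005] [358. 230.]
lift 0.57 [ 0.444  0.236 -0.004] [210. 161.]
lift 0.52 [ 0.453 -0.223  0.007] [313. 275.]
tray 0.76 [0.607 0.202 0.003] [265. 144.]
```

```bash
python3 - <<'E'
import cv2,numpy as np
p=cv2.imread('pics/top0.png')[90:290,90:430]
cv2.imwrite('pics/top0c.png',cv2.resize(p,(800,471),interpolation=cv2.INTER_CUBIC))
p=cv2.imread('pics/side0.png')[80:384,120:500]
cv2.imwrite('pics/side0c.png',cv2.resize(p,(750,600),interpolation=cv2.INTER_CUBIC))
E
```

```text
(no output)
```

View pics/top0c.png

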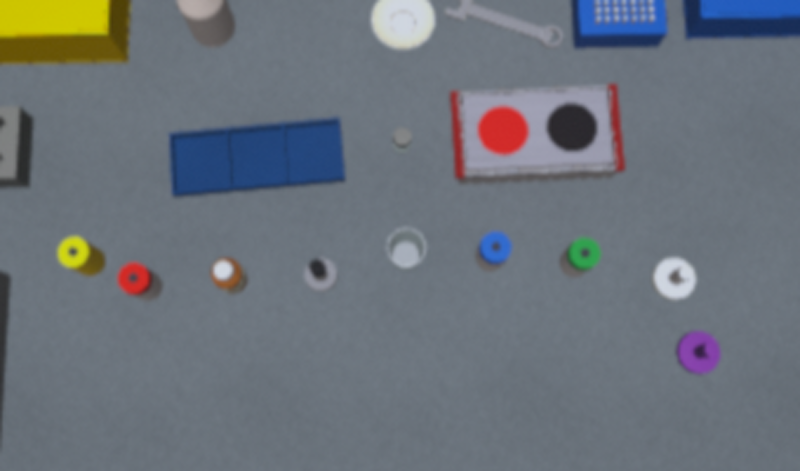

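View pics/side0c.png

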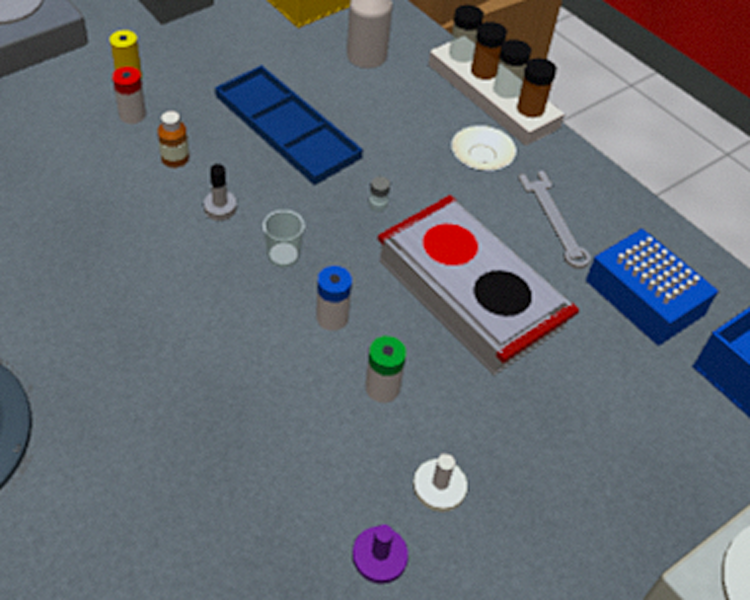

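The full and enlarged top crop show these candidates:
- **Red vessel:** red cap at crop px (135,278), which is the one wanted. The yellow look-alike at (73,252) is to be left alone.
- **Lid:** the white one at (675,278) is the lid. The purple one at (698,352) is not meant.
- **Other vessels and bottle:** blue vessel (495,247), green vessel (584,253), bottle (225,272).
- **Probe, tray and lift:** probe (320,272), tray (257,157), lift (537,130).

Next I'll refine the positions by colour.

```bash
cat >h.py <<'E'
from workcell import env
import cv2,numpy as np
def cam(n):
    i=env.camera_info(n);return np.array(i['R']),np.array(i['t']),192/np.tan(np.radians(i['vfov']/2)),i['cx'],i['cy']
def w(c,uv,z):
    R,t,f,cx,cy=c;uv=np.atleast_2d(uv).astype(float)
    r=np.c_[(uv[:,0]-cx)/f,(uv[:,1]-cy)/f,np.ones(len(uv))]@R;o=-R.T@t
    return o+r*((z-o[2])/r[:,2])[:,None]
def px(c,X):
    R,t,f,cx,cy=c;q=R@np.array(X)+t;return f*q[:2]/q[2]+[cx,cy]
def mask(p,col):
    h,s,v=cv2.split(cv2.cvtColor(p,cv2.COLOR_BGR2HSV).astype(int))
    return {'red':((h<8)|(h>172))&(s>150)&(v>90),'blue':(h>100)&(h<125)&(s>130)&(v>50),
     'black':(v<60),'white':(v>150)&(s<60)}[col]
def blob(p,col,uv,r,c,z):
    m=mask(p,col).astype(np.uint8);n,l,st,ce=cv2.connectedComponentsWithStats(m)
    best=[k for k in range(1,n) if np.hypot(*(ce[k]-uv))<r]
    if not best:return None
    k=max(best,key=lambda k:st[k][4])
    return ce[k].round(1),int(st[k][4]),w(c,ce[k],z)[0].round(4),l==k
def go(pos,yaw):
    """shift in present tool axes to TCP pos with tool y at world angle yaw (deg)"""
    s=env.state();R=np.array(s['tcp_rot']);d=R.T@(np.array(pos)-s['ee_pos'])
    a=np.degrees(np.arctan2(R[1,1],R[0,1]));print('t',round(s['time'],2),'tcp',np.round(s['ee_pos'],4),'ang',a.round(1),'shift',d.round(4),'rz',round(-(yaw-a),1),'F',np.round(s['wrist_force'],1),'w',round(s['grip_width'],4))
E
python3 - <<'E'
from h import *
for n in('top','side'):
    c=cam(n);p=cv2.imread(f'pics/{n}0.png')
    for nm,col,X,r in(('vred','red',(.432,.347,.07),8),('vblue','blue',(.464,-.109,.07),8),('bcap','white',(.443,.238,.078),8),('lid','white',(.426,-.353,.01),9),('padr','red',(.631,-.129,.05),10),('padb','black',(.631,-.221,.05),10)):
        b=blob(p,col,px(c,X),r,c,X[2]+.004 if nm=='vred' else X[2]);print(n,nm,b and b[:3])
    b=blob(p,'blue',px(c,(.61,.205,.01)),15,c,.018)
    if b:
        ys,xs=np.nonzero(b[3]);g=w(c,np.c_[xs,ys],.018)[:,:2].astype(np.float32);print(n,'tray',b[1],cv2.minAreaRect(g))
E
```

```text
top vred (array([146.8, 208.1]), 129, array([0.429 , 0.3518, 0.074 ]))
top vblue (array([300.1, 194.8]), 136, array([ 0.4622, -0.1092,  0.07  ]))
top bcap (array([184.1, 204.3]), 60, array([0.4378, 0.2391, 0.078 ]))
top lid (array([376.5, 207.6]), 250, array([ 0.4282, -0.3543,  0.01  ]))
top padr (array([303.4, 145. ]), 306, array([ 0.625 , -0.1284,  0.05  ]))
top padb (array([332.8, 143.7]), 265, array([ 0.6277, -0.2207,  0.05  ]))
top tray 1848 ((0.6041128039360046, 0.20582152903079987), (0.08562704920768738, 0.23244038224220276), 4.413046360015869)
side vred (array([183.4, 118.2]), 101, array([0.4317, 0.3529, 0.074 ]))
side vblue (array([288.8, 223.3]), 251, array([ 0.462 , -0.1119,  0.07  ]))
side bcap (array([206., 139.]), 49, array([0.4402, 0.2375, 0.078 ]))
side lid (array([342.9, 324.3]), 477, array([ 0.4296, -0.354 ,  0.01  ]))
side padr (array([347.9, 203.4]), 444, array([ 0.6273, -0.129 ,  0.05  ]))
side padb (array([374.3, 228.2]), 495, array([ 0.6291, -0.2212,  0.05  ]))
side tray 1821 ((0.6033395528793335, 0.19975325465202332), (0.09590458869934082, 0.24656695127487183), 4.262224197387695)
```

```bash
python3 -c "
from h import *
go((.432,.3,.26),0)"
```

```text
t 0.9 tcp [0.1922 0.6471 0.2226] ang 73.5 shift [-0.3287 -0.2644 -0.0375] rz 73.5 F [0.5 0.3 0.3] w 0.087
```

>>> {"fn": "send_rows", "kwargs": {"moves": [{"x":-0.0329,"y":-0.0264,"z":-0.004,"rx":0,"ry":0,"rz":8,"jaw":0.087},{"x":-0.0822,"y":-0.066,"z":-0.01,"rx":0,"ry":0,"rz":18,"jaw":0.087},{"x":-0.123,"y":-0.099,"z":-0.015,"rx":0,"ry":0,"rz":28,"jaw":0.087},{"x":-0.164,"y":-0.132,"z":-0.02,"rx":0,"ry":0,"rz":38,"jaw":0.087},{"x":-0.205,"y":-0.165,"z":-0.025,"rx":0,"ry":0,"rz":48,"jaw":0.087},{"x":-0.247,"y":-0.198,"z":-0.03,"rx":0,"ry":0,"rz":58,"jaw":0.087},{"x":-0.288,"y":-0.231,"z":-0.035,"rx":0,"ry":0,"rz":67,"jaw":0.087},{"x":-0.3287,"y":-0.264,"z":-0.0375,"rx":0,"ry":0,"rz":73.5,"jaw":0.087},{"x":-0.3287,"y":-0.264,"z":-0.0375,"rx":0,"ry":0,"rz":73.5,"jaw":0.087},{"x":-0.3287,"y":-0.264,"z":-0.0375,"rx":0,"ry":0,"rz":73.5,"jaw":0.087}]}}

```text
time: 2.15
ee_pos: [0.4317, 0.3011, 0.2601]
tcp_rot: [[-0.0, 1.0, -0.0], [1.0, 0.0, 0.001], [0.001, -0.0, -1.0]]
wrist_force: [-0.7, 1.0, -0.5]
grip_width: 0.087
grip_force: 0.0
```

```bash
cat >>h.py <<'E'
def look(name,things):
    c=cam('wrist');p,d=env.capture('wrist');cv2.imwrite(f'pics/{name}.png',p)
    for n in things:
        for r in env.place_of('wrist',n)[:2]:
            x=np.array(r['xyz']);print(n,round(r['conf'],2),(c[0].T@(x-c[1])).round(4))
    return c,p,d
E
python3 - <<'E'
from h import *
c,p,d=look('w1',['vessel_red','bottle'])
print((-c[0].T@c[1]).round(3))
for nm,col,X in(('vred','red',(.430,.350,.075)),('bcap','white',(.439,.238,.078))):
    print(px(c,X)); b=blob(p,col,px(c,X),60,c,X[2]);print(nm,b and b[:3])
go((.430,.351,.031),0)
E
```

```text
vessel_red 0.87 [ 0.4241  0.348  -0.0052]
vessel_red 0.79 [ 0.4665  0.4325 -0.0006]
bottle 0.8 [0.4396 0.2366 0.002 ]
[0.432 0.381 0.421]
[245.55821097 126.73450671]
vred (array([245.2, 125. ]), 1045, array([0.4296, 0.3518, 0.075 ]))
[253.75600554 229.6558505 ]
bcap (array([252.5, 229.9]), 357, array([0.4377, 0.2377, 0.078 ]))
t 2.3 tcp [0.4311 0.3019 0.2599] ang 0.1 shift [ 0.0491 -0.0009  0.2289] rz 0.1 F [-0.   0.8 -0.7] w 0.0868
```

View pics/w1.png

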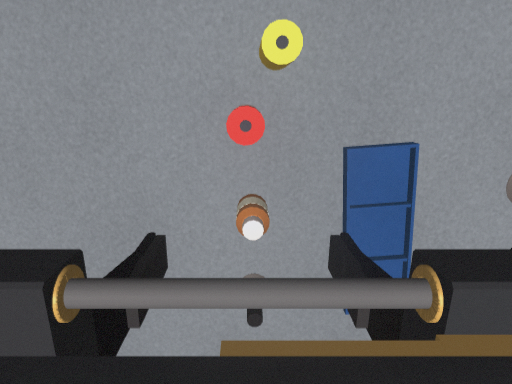

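Red vessel at px (245,125), the yellow one at (283,42), so I'll grasp the red.

>>> {"fn": "send_rows", "kwargs": {"moves": [{"x":0.049,"y":-0.001,"z":0.03,"jaw":0.087},{"x":0.049,"y":-0.001,"z":0.085,"jaw":0.087},{"x":0.049,"y":-0.001,"z":0.14,"jaw":0.087},{"x":0.049,"y":-0.001,"z":0.18,"jaw":0.087},{"x":0.049,"y":-0.001,"z":0.215,"jaw":0.087},{"x":0.049,"y":-0.001,"z":0.229,"jaw":0.087},{"x":0.049,"y":-0.001,"z":0.229,"jaw":0.03},{"x":0.049,"y":-0.001,"z":0.229,"jaw":0.03},{"x":0.049,"y":-0.001,"z":0.229,"jaw":0.03},{"x":0.049,"y":-0.001,"z":0.229,"jaw":0.03}], "force": 20}}

```text
validation failed for argument at $.mo...
```

>>> {"fn": "send_rows", "kwargs": {"moves": [{"x":0.049,"y":-0.001,"z":0.03,"rx":0,"ry":0,"rz":0,"jaw":0.087},{"x":0.049,"y":-0.001,"z":0.085,"rx":0,"ry":0,"rz":0,"jaw":0.087},{"x":0.049,"y":-0.001,"z":0.14,"rx":0,"ry":0,"rz":0,"jaw":0.087},{"x":0.049,"y":-0.001,"z":0.18,"rx":0,"ry":0,"rz":0,"jaw":0.087},{"x":0.049,"y":-0.001,"z":0.215,"rx":0,"ry":0,"rz":0,"jaw":0.087},{"x":0.049,"y":-0.001,"z":0.229,"rx":0,"ry":0,"rz":0,"jaw":0.087},{"x":0.049,"y":-0.001,"z":0.229,"rx":0,"ry":0,"rz":0,"jaw":0.03},{"x":0.049,"y":-0.001,"z":0.229,"rx":0,"ry":0,"rz":0,"jaw":0.03},{"x":0.049,"y":-0.001,"z":0.229,"rx":0,"ry":0,"rz":0,"jaw":0.03},{"x":0.049,"y":-0.001,"z":0.229,"rx":0,"ry":0,"rz":0,"jaw":0.03}], "force": 20}}

```text
time: 3.55
ee_pos: [0.4316, 0.3498, 0.032]
tcp_rot: [[0.001, 1.0, 0.001], [1.0, -0.001, 0.001], [0.001, 0.001, -1.0]]
wrist_force: [-0.2, 0.3, -0.5]
grip_width: 0.055
grip_force: 0.0
```

>>> {"fn": "send_rows", "kwargs": {"moves": [{"x":0,"y":0,"z":0,"rx":0,"ry":0,"rz":0,"jaw":0.03},{"x":0,"y":0,"z":0,"rx":0,"ry":0,"rz":0,"jaw":0.03},{"x":0,"y":0,"z":0,"rx":0,"ry":0,"rz":0,"jaw":0.03},{"x":0,"y":0,"z":0,"rx":0,"ry":0,"rz":0,"jaw":0.03},{"x":0,"y":0,"z":-0.01,"rx":0,"ry":0,"rz":0,"jaw":0.03},{"x":0,"y":0,"z":-0.03,"rx":0,"ry":0,"rz":0,"jaw":0.03},{"x":0,"y":0,"z":-0.06,"rx":0,"ry":0,"rz":0,"jaw":0.03},{"x":0,"y":0,"z":-0.1,"rx":0,"ry":0,"rz":0,"jaw":0.03},{"x":0,"y":0,"z":-0.14,"rx":0,"ry":0,"rz":0,"jaw":0.03},{"x":0,"y":0,"z":-0.16,"rx":0,"ry":0,"rz":0,"jaw":0.03}], "force": 20}}

```text
time: 4.8
ee_pos: [0.4323, 0.3497, 0.1935]
tcp_rot: [[0.001, 1.0, 0.003], [1.0, -0.001, 0.003], [0.003, 0.003, -1.0]]
wrist_force: [0.1, 0.4, -3.2]
grip_width: 0.0396
grip_force: 20.0
```

```bash
python3 -c "
from h import *
go((.6265,-.1285,.19),1.5)"
```

```text
t 4.8 tcp [0.4323 0.3497 0.1935] ang -0.1 shift [-0.4779  0.1949  0.0029] rz -1.6 F [ 0.1  0.4 -3.2] w 0.0396
```

>>> {"fn": "send_rows", "kwargs": {"moves": [{"x":-0.025,"y":0.01,"z":0,"rx":0,"ry":0,"rz":0,"jaw":0.03},{"x":-0.075,"y":0.03,"z":0,"rx":0,"ry":0,"rz":0,"jaw":0.03},{"x":-0.13,"y":0.053,"z":0,"rx":0,"ry":0,"rz":0,"jaw":0.03},{"x":-0.187,"y":0.076,"z":0,"rx":0,"ry":0,"rz":0,"jaw":0.03},{"x":-0.244,"y":0.1,"z":0,"rx":0,"ry":0,"rz":0,"jaw":0.03},{"x":-0.301,"y":0.123,"z":0,"rx":0,"ry":0,"rz":-1,"jaw":0.03},{"x":-0.358,"y":0.146,"z":0,"rx":0,"ry":0,"rz":-1.6,"jaw":0.03},{"x":-0.41,"y":0.168,"z":0,"rx":0,"ry":0,"rz":-1.6,"jaw":0.03},{"x":-0.455,"y":0.186,"z":0,"rx":0,"ry":0,"rz":-1.6,"jaw":0.03},{"x":-0.478,"y":0.195,"z":0.003,"rx":0,"ry":0,"rz":-1.6,"jaw":0.03}], "force": 20}}

```text
time: 6.05
ee_pos: [0.626, -0.1332, 0.1881]
tcp_rot: [[-0.023, 1.0, 0.001], [1.0, 0.023, -0.003], [-0.003, 0.001, -1.0]]
wrist_force: [0.5, -0.2, -3.1]
grip_width: 0.0396
grip_force: 20.0
```

```bash
python3 - <<'E'
from h import *
p,d=env.capture('side');cv2.imwrite('pics/s1.png',p)
c,p,d=look('w2',['lift'])
s=env.state();t=np.array(s['ee_pos'])
for col,X in(('red',(.6265,-.1285,.05)),('black',(.628,-.221,.05))):
    b=blob(p,col,px(c,X),60,c,X[2]);print(px(c,X).round(),b and b[:3])
go((.6265,-.1285,.05+.031+.012),1.5)
E
```

```text
lift 0.55 [ 6.271e-01 -1.800e-01  4.000e-04]
[247. 176.] (array([244.7, 172.4]), 3543, array([ 0.6241, -0.1251,  0.05  ]))
[247. 266.] (array([191.1, 260. ]), 1219, array([ 0.5723, -0.2155,  0.05  ]))
t 6.2 tcp [ 0.6253 -0.1307  0.1875] ang 1.4 shift [0.0023 0.0014 0.0945] rz -0.1 F [ 0.6 -0.3 -3.5] w 0.0398
```

View pics/w2.png

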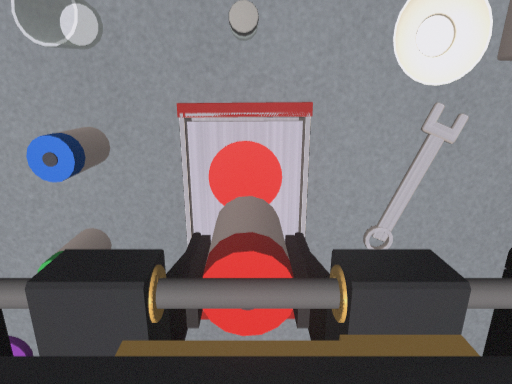

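The red pad lies at about px (245,177) under the held vessel, which agrees with the predicted position to about 1.5 mm. I'll lower it onto the pad.

>>> {"fn": "send_rows", "kwargs": {"moves": [{"x":0.001,"y":0.001,"z":0.02,"rx":0,"ry":0,"rz":0,"jaw":0.03},{"x":0.001,"y":0.001,"z":0.05,"rx":0,"ry":0,"rz":0,"jaw":0.03},{"x":0.001,"y":0.001,"z":0.075,"rx":0,"ry":0,"rz":0,"jaw":0.03},{"x":0.001,"y":0.001,"z":0.09,"rx":0,"ry":0,"rz":0,"jaw":0.03},{"x":0.001,"y":0.001,"z":0.1,"rx":0,"ry":0,"rz":0,"jaw":0.03},{"x":0.001,"y":0.001,"z":0.108,"rx":0,"ry":0,"rz":0,"jaw":0.03},{"x":0.001,"y":0.001,"z":0.114,"rx":0,"ry":0,"rz":0,"jaw":0.03},{"x":0.001,"y":0.001,"z":0.119,"rx":0,"ry":0,"rz":0,"jaw":0.03},{"x":0.001,"y":0.001,"z":0.119,"rx":0,"ry":0,"rz":0,"jaw":0.03},{"x":0.001,"y":0.001,"z":0.119,"rx":0,"ry":0,"rz":0,"jaw":0.03}], "force": 20}}

```text
time: 7.45
ee_pos: [0.6271, -0.1276, 0.0694]
tcp_rot: [[-0.027, 1.0, 0.001], [1.0, 0.027, 0.0], [0.0, 0.001, -1.0]]
wrist_force: [0.5, 1.6, -0.6]
grip_width: 0.0395
grip_force: 20.0
```

>>> {"fn": "send_rows", "kwargs": {"moves": [{"x":0,"y":0,"z":0.001,"rx":0,"ry":0,"rz":0,"jaw":0.05},{"x":0,"y":0,"z":0.001,"rx":0,"ry":0,"rz":0,"jaw":0.06},{"x":0,"y":0,"z":0.001,"rx":0,"ry":0,"rz":0,"jaw":0.07},{"x":0,"y":0,"z":0.001,"rx":0,"ry":0,"rz":0,"jaw":0.08},{"x":0,"y":0,"z":0.001,"rx":0,"ry":0,"rz":0,"jaw":0.08},{"x":0,"y":0,"z":-0.02,"rx":0,"ry":0,"rz":0,"jaw":0.08},{"x":0,"y":0,"z":-0.06,"rx":0,"ry":0,"rz":0,"jaw":0.08},{"x":0,"y":0,"z":-0.11,"rx":0,"ry":0,"rz":0,"jaw":0.08},{"x":0,"y":0,"z":-0.15,"rx":0,"ry":0,"rz":0,"jaw":0.08},{"x":0,"y":0,"z":-0.18,"rx":0,"ry":0,"rz":0,"jaw":0.08}]}}

```text
time: 8.7
ee_pos: [0.6273, -0.1282, 0.253]
tcp_rot: [[-0.027, 1.0, 0.004], [1.0, 0.027, -0.0], [-0.0, 0.004, -1.0]]
wrist_force: [0.0, -0.6, -0.9]
grip_width: 0.0801
grip_force: 0.0
```

```bash
python3 - <<'E'
from h import *
c=cam('side');p,d=env.capture('side')
for n,r in(('vessel_red',3),('probe',1)):
    for r in env.place_of('side',n)[:3]: print(n,round(r['conf'],2),(c[0].T@(np.array(r['xyz'])-c[1])).round(4))
b=blob(p,'red',px(c,(.627,-.129,.105)),12,c,.1);print(b and b[:3])
cv2.imwrite('pics/s2.png',cv2.resize(p[90:290,230:480],(750,600)))
# probe axis: depth pts above table in the top image
ct=cam('top');dd=np.load('pics/top_d.npy');u,v=px(ct,(.444,.121,.0)).round().astype(int)
R,t,f,cx,cy=ct;vv,uu=np.mgrid[v-16:v+17,u-16:u+17];z=dd[vv,uu]
P=(np.stack([(uu-cx)/f*z,(vv-cy)/f*z,z],-1).reshape(-1,3)-t)@R
q=P[P[:,2]>.055];print(len(q),q.mean(0).round(4)); q=P[(P[:,2]>.008)&(P[:,2]<.02)];print(len(q),q.min(0).round(4),q.max(0).round(4))
go((.444,.17,.25),0)
E
```

```text
vessel_red 0.72 [0.4681 0.4312 0.0013]
vessel_red 0.63 [ 0.6295 -0.1282  0.0396]
probe 0.83 [0.4461 0.1196 0.0029]
(array([342.6, 189. ]), 343, array([ 0.6128, -0.117 ,  0.1   ]))
43 [0.4266 0.1119 0.1572]
101 [0.4098 0.0684 0.0081] [0.4834 0.1407 0.0199]
t 8.85 tcp [ 0.6277 -0.1283  0.2521] ang 1.5 shift [ 0.3031 -0.1756  0.001 ] rz 1.5 F [ 0.1 -0.  -0.9] w 0.0798
```

View pics/s2.png

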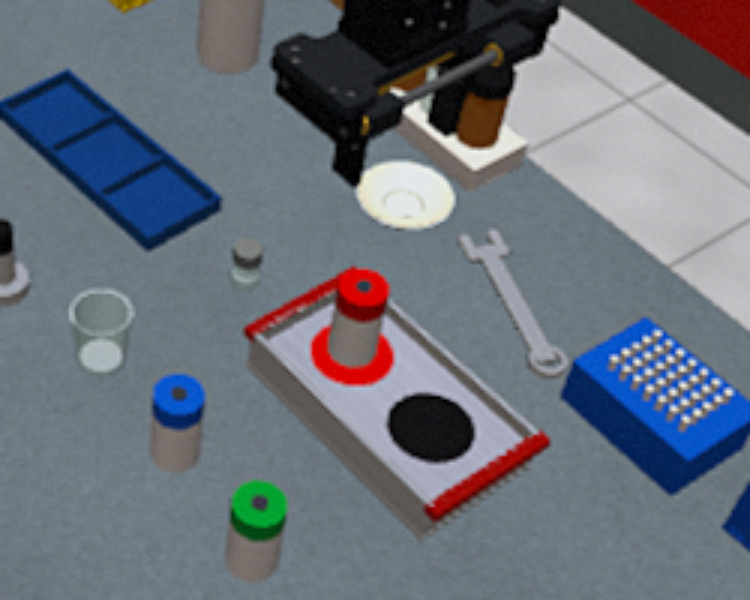

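The side view shows the red vessel upright and centred on the red pad, crop px (355,350), with the platform sunk. Next is the probe.

>>> {"fn": "send_rows", "kwargs": {"moves": [{"x":0.02,"y":-0.018,"z":0.001,"rx":0,"ry":0,"rz":0,"jaw":0.087},{"x":0.06,"y":-0.055,"z":0.001,"rx":0,"ry":0,"rz":0,"jaw":0.087},{"x":0.1,"y":-0.091,"z":0.001,"rx":0,"ry":0,"rz":0.5,"jaw":0.087},{"x":0.14,"y":-0.127,"z":0.001,"rx":0,"ry":0,"rz":1,"jaw":0.087},{"x":0.17,"y":-0.155,"z":0.001,"rx":0,"ry":0,"rz":1.5,"jaw":0.087},{"x":0.185,"y":-0.169,"z":0.001,"rx":0,"ry":0,"rz":1.5,"jaw":0.087},{"x":0.193,"y":-0.176,"z":0.001,"rx":0,"ry":0,"rz":1.5,"jaw":0.087},{"x":0.193,"y":-0.176,"z":0.001,"rx":0,"ry":0,"rz":1.5,"jaw":0.087},{"x":0.193,"y":-0.176,"z":0.001,"rx":0,"ry":0,"rz":1.5,"jaw":0.087},{"x":0.193,"y":-0.176,"z":0.001,"rx":0,"ry":0,"rz":1.5,"jaw":0.087}]}}

```text
time: 10.1
ee_pos: [0.4461, 0.0597, 0.2479]
tcp_rot: [[0.001, 1.0, -0.0], [1.0, -0.001, -0.0], [-0.0, -0.0, -1.0]]
wrist_force: [0.5, -0.5, -0.3]
grip_width: 0.0871
grip_force: 0.0
```

```bash
python3 - <<'E'
from h import *
c,p,d=look('w3',['probe'])
print(px(c,(.444,.121,.014)),px(c,(.444,.121,.076)))
g=env.regions_of('wrist','probe')
if g:
    m=g[0]['region'];ys,xs=np.nonzero(m);print(g[0]['conf'],m.sum(),xs.min(),xs.max(),ys.min(),ys.max())
    R,t,f,cx,cy=c;z=d[ys,xs];P=(np.c_[(xs-cx)/f*z,(ys-cy)/f*z,z]-t)@R
    for a,b in((.005,.02),(.06,.09)):
        q=P[(P[:,2]>a)&(P[:,2]<b)];print(len(q),((np.percentile(q,2,0)+np.percentile(q,98,0))/2).round(4))
go((.444,.121,.036),0)
E
```

```text
probe 0.91 [ 0.442   0.1154 -0.0006]
[245.36473018 111.69651811] [244.92509569 114.7469536 ]
0.58 1113 224 260 96 133
757 [0.4401 0.1175 0.013 ]
329 [0.4402 0.1173 0.0741]
t 10.25 tcp [0.4458 0.06   0.2479] ang -0.0 shift [ 0.061  -0.0018  0.2119] rz -0.0 F [-0.3  0.7 -0.6] w 0.0873
```

View pics/w3.png

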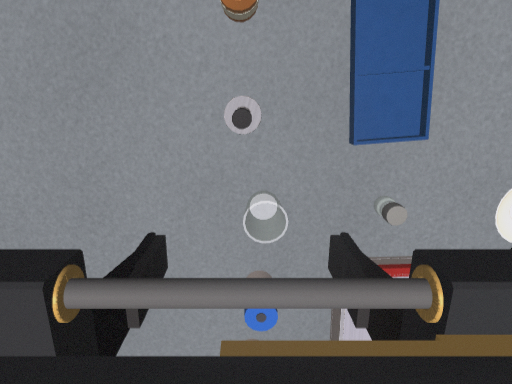

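>>> {"fn": "send_rows", "kwargs": {"moves": [{"x":0.03,"y":-0.003,"z":0.02,"rx":0,"ry":0,"rz":0,"jaw":0.06},{"x":0.058,"y":-0.005,"z":0.06,"rx":0,"ry":0,"rz":0,"jaw":0.055},{"x":0.058,"y":-0.005,"z":0.11,"rx":0,"ry":0,"rz":0,"jaw":0.055},{"x":0.058,"y":-0.005,"z":0.155,"rx":0,"ry":0,"rz":0,"jaw":0.055},{"x":0.058,"y":-0.005,"z":0.19,"rx":0,"ry":0,"rz":0,"jaw":0.055},{"x":0.058,"y":-0.005,"z":0.212,"rx":0,"ry":0,"rz":0,"jaw":0.04},{"x":0.058,"y":-0.005,"z":0.212,"rx":0,"ry":0,"rz":0,"jaw":0.01},{"x":0.058,"y":-0.005,"z":0.212,"rx":0,"ry":0,"rz":0,"jaw":0.01},{"x":0.058,"y":-0.005,"z":0.212,"rx":0,"ry":0,"rz":0,"jaw":0.01},{"x":0.058,"y":-0.005,"z":0.212,"rx":0,"ry":0,"rz":0,"jaw":0.01}], "force": 25}}

```text
time: 11.5
ee_pos: [0.4408, 0.1187, 0.0368]
tcp_rot: [[-0.001, 1.0, 0.001], [1.0, 0.001, 0.001], [0.001, 0.001, -1.0]]
wrist_force: [-0.9, 1.0, 3.6]
grip_width: 0.0192
grip_force: 25.0
```

>>> {"fn": "send_rows", "kwargs": {"moves": [{"x":0,"y":0,"z":0,"rx":0,"ry":0,"rz":0,"jaw":0.01},{"x":0,"y":0,"z":0,"rx":0,"ry":0,"rz":0,"jaw":0.01},{"x":0,"y":0,"z":0,"rx":0,"ry":0,"rz":0,"jaw":0.01},{"x":0,"y":0,"z":-0.01,"rx":0,"ry":0,"rz":0,"jaw":0.01},{"x":0,"y":0,"z":-0.04,"rx":0,"ry":0,"rz":0,"jaw":0.01},{"x":0,"y":0,"z":-0.08,"rx":0,"ry":0,"rz":0,"jaw":0.01},{"x":0,"y":0,"z":-0.12,"rx":0,"ry":0,"rz":0,"jaw":0.01},{"x":0,"y":0,"z":-0.16,"rx":0,"ry":0,"rz":0,"jaw":0.01},{"x":0,"y":0,"z":-0.18,"rx":0,"ry":0,"rz":0,"jaw":0.01},{"x":0,"y":0,"z":-0.18,"rx":0,"ry":0,"rz":0,"jaw":0.01}], "force": 25}}

```text
time: 12.75
ee_pos: [0.4412, 0.1186, 0.2175]
tcp_rot: [[-0.001, 1.0, 0.003], [1.0, 0.001, 0.002], [0.002, 0.003, -1.0]]
wrist_force: [-0.4, 0.2, -2.6]
grip_width: 0.0193
grip_force: 25.0
```

```bash
python3 -c "
from h import *
go((.6275,-.2215,.21),1.5)"
```

```text
t 12.75 tcp [0.4412 0.1186 0.2175] ang 0.1 shift [-0.3403  0.1859  0.0074] rz -1.4 F [-0.4  0.2 -2.6] w 0.0193
```

>>> {"fn": "send_rows", "kwargs": {"moves": [{"x":-0.02,"y":0.011,"z":0,"rx":0,"ry":0,"rz":0,"jaw":0.01},{"x":-0.06,"y":0.033,"z":0,"rx":0,"ry":0,"rz":0,"jaw":0.01},{"x":-0.11,"y":0.06,"z":0,"rx":0,"ry":0,"rz":0,"jaw":0.01},{"x":-0.16,"y":0.087,"z":0,"rx":0,"ry":0,"rz":0,"jaw":0.01},{"x":-0.21,"y":0.115,"z":0,"rx":0,"ry":0,"rz":-1,"jaw":0.01},{"x":-0.26,"y":0.142,"z":0,"rx":0,"ry":0,"rz":-1.4,"jaw":0.01},{"x":-0.3,"y":0.164,"z":0,"rx":0,"ry":0,"rz":-1.4,"jaw":0.01},{"x":-0.327,"y":0.179,"z":0.002,"rx":0,"ry":0,"rz":-1.4,"jaw":0.01},{"x":-0.34,"y":0.186,"z":0.007,"rx":0,"ry":0,"rz":-1.4,"jaw":0.01},{"x":-0.34,"y":0.186,"z":0.007,"rx":0,"ry":0,"rz":-1.4,"jaw":0.01}]}}

```text
time: 14.0
ee_pos: [0.6258, -0.2214, 0.207]
tcp_rot: [[-0.024, 1.0, -0.004], [1.0, 0.024, 0.001], [0.001, -0.004, -1.0]]
wrist_force: [-0.6, 0.5, -1.8]
grip_width: 0.0194
grip_force: 25.0
```

```bash
python3 - <<'E'
from h import *
c=cam('side');p,d=env.capture('side')
b=blob(p,'black',px(c,(.628,-.221,.033)),10,c,.033);print(b and b[:3])
for r in env.place_of('side','vessel_red')[:3]: print(round(r['conf'],2),(c[0].T@(np.array(r['xyz'])-c[1])).round(4))
go((.628,-.221,.052),1.5)
E
```

```text
(array([373.3, 232.2]), 486, array([ 0.6303, -0.2206,  0.033 ]))
0.82 [ 0.6286 -0.1263  0.0386]
0.62 [0.4715 0.4322 0.0043]
t 14.1 tcp [ 0.6263 -0.2196  0.2081] ang 1.5 shift [-0.0017  0.002   0.1561] rz 0.0 F [ 0.3 -0.3 -2.6] w 0.0197
```

>>> {"fn": "send_rows", "kwargs": {"moves": [{"x":-0.001,"y":0.002,"z":0.025,"rx":0,"ry":0,"rz":0,"jaw":0.01},{"x":-0.001,"y":0.002,"z":0.06,"rx":0,"ry":0,"rz":0,"jaw":0.01},{"x":-0.001,"y":0.002,"z":0.095,"rx":0,"ry":0,"rz":0,"jaw":0.01},{"x":-0.001,"y":0.002,"z":0.12,"rx":0,"ry":0,"rz":0,"jaw":0.01},{"x":-0.001,"y":0.002,"z":0.135,"rx":0,"ry":0,"rz":0,"jaw":0.01},{"x":-0.001,"y":0.002,"z":0.143,"rx":0,"ry":0,"rz":0,"jaw":0.01},{"x":-0.001,"y":0.002,"z":0.149,"rx":0,"ry":0,"rz":0,"jaw":0.01},{"x":-0.001,"y":0.002,"z":0.153,"rx":0,"ry":0,"rz":0,"jaw":0.01},{"x":-0.001,"y":0.002,"z":0.153,"rx":0,"ry":0,"rz":0,"jaw":0.01},{"x":-0.001,"y":0.002,"z":0.153,"rx":0,"ry":0,"rz":0,"jaw":0.01}]}}

```text
time: 15.35
ee_pos: [0.6294, -0.2223, 0.0566]
tcp_rot: [[-0.025, 1.0, 0.001], [1.0, 0.025, 0.0], [0.0, 0.001, -1.0]]
wrist_force: [-0.3, 1.2, 0.6]
grip_width: 0.0195
grip_force: 25.0
```

>>> {"fn": "send_rows", "kwargs": {"moves": [{"x":0,"y":0,"z":0,"rx":0,"ry":0,"rz":0,"jaw":0.03},{"x":0,"y":0,"z":0,"rx":0,"ry":0,"rz":0,"jaw":0.04},{"x":0,"y":0,"z":0,"rx":0,"ry":0,"rz":0,"jaw":0.05},{"x":0,"y":0,"z":0,"rx":0,"ry":0,"rz":0,"jaw":0.055},{"x":0,"y":0,"z":-0.01,"rx":0,"ry":0,"rz":0,"jaw":0.055},{"x":0,"y":0,"z":-0.04,"rx":0,"ry":0,"rz":0,"jaw":0.055},{"x":0,"y":0,"z":-0.08,"rx":0,"ry":0,"rz":0,"jaw":0.055},{"x":0,"y":0,"z":-0.13,"rx":0,"ry":0,"rz":0,"jaw":0.055},{"x":0,"y":0,"z":-0.17,"rx":0,"ry":0,"rz":0,"jaw":0.055},{"x":0,"y":0,"z":-0.195,"rx":0,"ry":0,"rz":0,"jaw":0.055}]}}

```text
time: 16.6
ee_pos: [0.6294, -0.223, 0.2545]
tcp_rot: [[-0.025, 1.0, 0.004], [1.0, 0.025, -0.001], [-0.001, 0.004, -1.0]]
wrist_force: [0.6, 0.2, 0.2]
grip_width: 0.0548
grip_force: 0.0
```

```bash
python3 - <<'E'
from h import *
c=cam('side');p,d=env.capture('side')
for n in('vessel_red','probe','lid'):
    for r in env.place_of('side',n)[:2]: print(n,round(r['conf'],2),(c[0].T@(np.array(r['xyz'])-c[1])).round(4))
cv2.imwrite('pics/s3.png',cv2.resize(p[150:300,290:440],(600,600)))
go((.429,-.354,.25),0)
E
```

```text
vessel_red 0.86 [ 0.6265 -0.1258  0.0226]
vessel_red 0.61 [0.4671 0.4332 0.0013]
probe 0.87 [ 0.6353 -0.2219  0.0207]
lid 0.87 [ 0.4298 -0.3578  0.0018]
lid 0.71 [ 0.6298 -0.1254  0.0193]
t 16.8 tcp [ 0.6287 -0.2224  0.2513] ang 1.5 shift [-0.1265 -0.203   0.0011] rz 1.5 F [ 0.   0.1 -0.3] w 0.0553
```

View pics/s3.png

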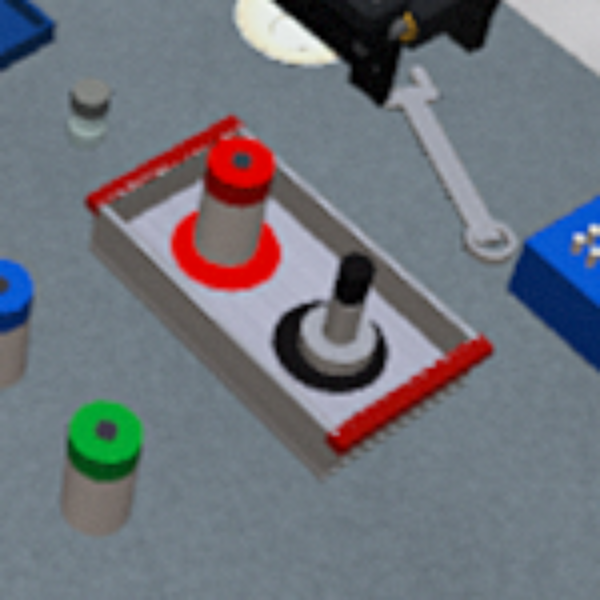

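The run kit stands upright with the platform well down: vessel at crop px (230,240), probe at (337,345). The probe is roughly 4 mm off the pad centre; I'll check that later from the wrist camera. Next is the white lid.

>>> {"fn": "send_rows", "kwargs": {"moves": [{"x":-0.02,"y":-0.022,"z":0.001,"rx":0,"ry":0,"rz":0,"jaw":0.055},{"x":-0.055,"y":-0.061,"z":0.001,"rx":0,"ry":0,"rz":0,"jaw":0.055},{"x":-0.09,"y":-0.1,"z":0.001,"rx":0,"ry":0,"rz":0.5,"jaw":0.055},{"x":-0.125,"y":-0.14,"z":0.001,"rx":0,"ry":0,"rz":1,"jaw":0.055},{"x":-0.155,"y":-0.173,"z":0.001,"rx":0,"ry":0,"rz":1.5,"jaw":0.055},{"x":-0.175,"y":-0.196,"z":0.001,"rx":0,"ry":0,"rz":1.5,"jaw":0.055},{"x":-0.183,"y":-0.204,"z":0.001,"rx":0,"ry":0,"rz":1.5,"jaw":0.055},{"x":-0.183,"y":-0.204,"z":0.001,"rx":0,"ry":0,"rz":1.5,"jaw":0.055},{"x":-0.183,"y":-0.204,"z":0.001,"rx":0,"ry":0,"rz":1.5,"jaw":0.055},{"x":-0.183,"y":-0.204,"z":0.001,"rx":0,"ry":0,"rz":1.5,"jaw":0.055}]}}

```text
time: 18.05
ee_pos: [0.4309, -0.4093, 0.2497]
tcp_rot: [[-0.002, 1.0, -0.0], [1.0, 0.002, 0.001], [0.001, -0.0, -1.0]]
wrist_force: [0.4, 0.3, -0.4]
grip_width: 0.0548
grip_force: 0.0
```

```bash
cat >>h.py <<'E'
def hts(c,d,m,rngs):
    ys,xs=np.nonzero(m);R,t,f,cx,cy=c;z=d[ys,xs];P=(np.c_[(xs-cx)/f*z,(ys-cy)/f*z,z]-t)@R
    for a,b in rngs:
        q=P[(P[:,2]>a)&(P[:,2]<b)]
        if len(q)>5:print(a,len(q),((np.percentile(q,2,0)+np.percentile(q,98,0))/2).round(4))
E
python3 - <<'E'
from h import *
c,p,d=look('w4',['lid'])
for g in env.regions_of('wrist','lid')[:2]:
    ys,xs=np.nonzero(g['region']);print(g['conf'],xs.mean(),ys.mean(),p[ys,xs].mean(0).round());hts(c,d,g['region'],((.005,.02),(.045,.07)))
go((.429,-.354,.025),0)
E
```

```text
lid 0.8 [ 0.3283 -0.3819  0.0006]
lid 0.78 [ 0.4273 -0.3553 -0.0012]
0.64 243.9543147208122 117.47433728144388 [227. 224. 225.]
0.005 1505 [ 0.4269 -0.355   0.011 ]
0.045 238 [ 0.4271 -0.3552  0.0534]
0.62 437.89635854341736 4.817927170868347 [133. 129. 134.]
0.005 27 [ 0.6248 -0.2409  0.018 ]
t 18.2 tcp [ 0.4302 -0.4099  0.2499] ang 0.0 shift [ 0.0559 -0.0012  0.2249] rz 0.0 F [-0.1 -0.6 -0.1] w 0.0546
```

View pics/w4.png

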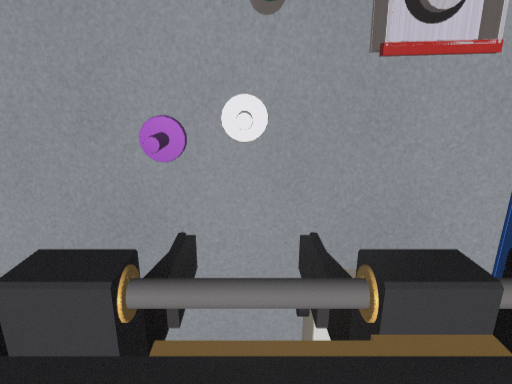

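White lid at px (244,118), the purple one at (163,138). I'll grasp the white.

>>> {"fn": "send_rows", "kwargs": {"moves": [{"x":0.03,"y":-0.002,"z":0.02,"rx":0,"ry":0,"rz":0,"jaw":0.055},{"x":0.055,"y":-0.003,"z":0.06,"rx":0,"ry":0,"rz":0,"jaw":0.055},{"x":0.055,"y":-0.003,"z":0.115,"rx":0,"ry":0,"rz":0,"jaw":0.055},{"x":0.055,"y":-0.003,"z":0.165,"rx":0,"ry":0,"rz":0,"jaw":0.055},{"x":0.055,"y":-0.003,"z":0.205,"rx":0,"ry":0,"rz":0,"jaw":0.055},{"x":0.055,"y":-0.003,"z":0.225,"rx":0,"ry":0,"rz":0,"jaw":0.04},{"x":0.055,"y":-0.003,"z":0.225,"rx":0,"ry":0,"rz":0,"jaw":0.01},{"x":0.055,"y":-0.003,"z":0.225,"rx":0,"ry":0,"rz":0,"jaw":0.01},{"x":0.055,"y":-0.003,"z":0.225,"rx":0,"ry":0,"rz":0,"jaw":0.01},{"x":0.055,"y":-0.003,"z":0.225,"rx":0,"ry":0,"rz":0,"jaw":0.01}], "force": 20}}

```text
time: 19.45
ee_pos: [0.4273, -0.3559, 0.0261]
tcp_rot: [[0.001, 1.0, 0.002], [1.0, -0.001, -0.001], [-0.001, 0.002, -1.0]]
wrist_force: [-0.2, 1.1, 3.1]
grip_width: 0.0176
grip_force: 20.0
```

>>> {"fn": "send_rows", "kwargs": {"moves": [{"x":0,"y":0,"z":0,"rx":0,"ry":0,"rz":0,"jaw":0.01},{"x":0,"y":0,"z":0,"rx":0,"ry":0,"rz":0,"jaw":0.01},{"x":0,"y":0,"z":0,"rx":0,"ry":0,"rz":0,"jaw":0.01},{"x":0,"y":0,"z":-0.01,"rx":0,"ry":0,"rz":0,"jaw":0.01},{"x":0,"y":0,"z":-0.04,"rx":0,"ry":0,"rz":0,"jaw":0.01},{"x":0,"y":0,"z":-0.08,"rx":0,"ry":0,"rz":0,"jaw":0.01},{"x":0,"y":0,"z":-0.12,"rx":0,"ry":0,"rz":0,"jaw":0.01},{"x":0,"y":0,"z":-0.16,"rx":0,"ry":0,"rz":0,"jaw":0.01},{"x":0,"y":0,"z":-0.195,"rx":0,"ry":0,"rz":0,"jaw":0.01},{"x":0,"y":0,"z":-0.2,"rx":0,"ry":0,"rz":0,"jaw":0.01}], "force": 20}}

```text
time: 20.7
ee_pos: [0.4273, -0.3564, 0.2275]
tcp_rot: [[0.001, 1.0, 0.004], [1.0, -0.001, -0.002], [-0.002, 0.004, -1.0]]
wrist_force: [-0.0, 0.3, -1.0]
grip_width: 0.0172
grip_force: 20.0
```

```bash
python3 -c "
from h import *
go((.6045,.2045,.22),4.3)"
```

```text
t 20.7 tcp [ 0.4273 -0.3564  0.2275] ang -0.1 shift [0.5611 0.1766 0.007 ] rz -4.4 F [-0.   0.3 -1. ] w 0.0172
```

>>> {"fn": "send_rows", "kwargs": {"moves": [{"x":0.03,"y":0.011,"z":0,"rx":0,"ry":0,"rz":0,"jaw":0.01},{"x":0.08,"y":0.029,"z":0,"rx":0,"ry":0,"rz":0,"jaw":0.01},{"x":0.135,"y":0.049,"z":0,"rx":0,"ry":0,"rz":0,"jaw":0.01},{"x":0.19,"y":0.069,"z":0,"rx":0,"ry":0,"rz":0,"jaw":0.01},{"x":0.245,"y":0.089,"z":0,"rx":0,"ry":0,"rz":-1,"jaw":0.01},{"x":0.3,"y":0.109,"z":0,"rx":0,"ry":0,"rz":-2,"jaw":0.01},{"x":0.355,"y":0.129,"z":0,"rx":0,"ry":0,"rz":-3,"jaw":0.01},{"x":0.41,"y":0.149,"z":0,"rx":0,"ry":0,"rz":-4.4,"jaw":0.01},{"x":0.46,"y":0.167,"z":0.003,"rx":0,"ry":0,"rz":-4.4,"jaw":0.01},{"x":0.487,"y":0.177,"z":0.007,"rx":0,"ry":0,"rz":-4.4,"jaw":0.01}]}}

```text
time: 21.95
ee_pos: [0.6034, 0.1348, 0.2161]
tcp_rot: [[-0.08, 0.997, -0.003], [0.997, 0.08, -0.0], [0.0, -0.003, -1.0]]
wrist_force: [-1.2, -0.4, -1.8]
grip_width: 0.0175
grip_force: 20.0
```

```bash
python3 - <<'E'
from h import *
c,p,d=look('w5',['tray'])
for g in env.regions_of('wrist','tray')[:1]:
    m=(g['region']&mask(p,'blue'));ys,xs=np.nonzero(m)
    print(cv2.minAreaRect(w(c,np.c_[xs,ys],.018)[:,:2].astype(np.float32)),ys.min(),ys.max(),xs.min(),xs.max())
print([px(c,(.6045+.0,.2045+k,.018)).round() for k in(-.077,0,.077)])
go((.604,.2045,.029),4.3)
E
```

```text
tray 0.55 [6.035e-01 2.031e-01 2.000e-04]
((0.6056907773017883, 0.19518226385116577), (0.08598170429468155, 0.21353906393051147), 4.372442245483398) 0 211 211 300
[array([248., 177.]), array([254., 105.]), array([261.,  24.])]
t 22.1 tcp [0.6032 0.1319 0.2163] ang 4.5 shift [0.0726 0.007  0.1872] rz 0.2 F [-0.2  0.2 -2. ] w 0.0175
```

View pics/w5.png

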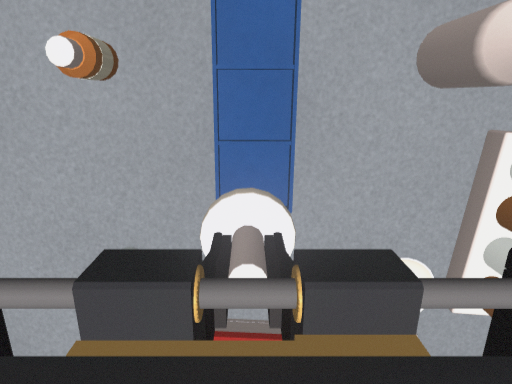

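The tray's middle compartment is centred at px (254,105), as predicted, with dividers at rows 69 and 141. I'll lower the lid.

>>> {"fn": "send_rows", "kwargs": {"moves": [{"x":0.03,"y":0.003,"z":0.0,"rx":0,"ry":0,"rz":0,"jaw":0.01},{"x":0.06,"y":0.006,"z":0.01,"rx":0,"ry":0,"rz":0,"jaw":0.01},{"x":0.072,"y":0.007,"z":0.04,"rx":0,"ry":0,"rz":0,"jaw":0.01},{"x":0.072,"y":0.007,"z":0.08,"rx":0,"ry":0,"rz":0,"jaw":0.01},{"x":0.072,"y":0.007,"z":0.12,"rx":0,"ry":0,"rz":0,"jaw":0.01},{"x":0.072,"y":0.007,"z":0.15,"rx":0,"ry":0,"rz":0,"jaw":0.01},{"x":0.072,"y":0.007,"z":0.168,"rx":0,"ry":0,"rz":0,"jaw":0.01},{"x":0.072,"y":0.007,"z":0.178,"rx":0,"ry":0,"rz":0,"jaw":0.01},{"x":0.072,"y":0.007,"z":0.183,"rx":0,"ry":0,"rz":0,"jaw":0.01},{"x":0.072,"y":0.007,"z":0.185,"rx":0,"ry":0,"rz":0,"jaw":0.01}]}}

```text
time: 23.35
ee_pos: [0.6061, 0.2037, 0.0336]
tcp_rot: [[-0.076, 0.997, 0.001], [0.997, 0.076, 0.001], [0.0, 0.001, -1.0]]
wrist_force: [-0.2, -0.5, -1.0]
grip_width: 0.0173
grip_force: 20.0
```

>>> {"fn": "send_rows", "kwargs": {"moves": [{"x":0,"y":0,"z":0.001,"rx":0,"ry":0,"rz":0,"jaw":0.01},{"x":0,"y":0,"z":0.002,"rx":0,"ry":0,"rz":0,"jaw":0.01},{"x":0,"y":0,"z":0.002,"rx":0,"ry":0,"rz":0,"jaw":0.01},{"x":0,"y":0,"z":0.002,"rx":0,"ry":0,"rz":0,"jaw":0.01},{"x":0,"y":0,"z":0.002,"rx":0,"ry":0,"rz":0,"jaw":0.03},{"x":0,"y":0,"z":0.002,"rx":0,"ry":0,"rz":0,"jaw":0.04},{"x":0,"y":0,"z":0.002,"rx":0,"ry":0,"rz":0,"jaw":0.05},{"x":0,"y":0,"z":-0.01,"rx":0,"ry":0,"rz":0,"jaw":0.05},{"x":0,"y":0,"z":-0.06,"rx":0,"ry":0,"rz":0,"jaw":0.06},{"x":0,"y":0,"z":-0.11,"rx":0,"ry":0,"rz":0,"jaw":0.07}]}}

```text
time: 24.6
ee_pos: [0.6054, 0.2036, 0.1448]
tcp_rot: [[-0.076, 0.997, -0.0], [0.997, 0.076, -0.0], [-0.0, -0.0, -1.0]]
wrist_force: [0.7, 0.6, -0.1]
grip_width: 0.0624
grip_force: 0.0
```

```bash
python3 -c "
from h import *
c=cam('side');p,d=env.capture('side')
for r in env.place_of('side','lid')[:2]: print(round(r['conf'],2),(c[0].T@(np.array(r['xyz'])-c[1])).round(4))
go((.4385,.238,.2),0)"
```

```text
0.74 [ 0.3293 -0.379   0.0033]
0.5 [0.6071 0.206  0.0084]
t 24.7 tcp [0.6098 0.2046 0.1503] ang 4.3 shift [ 0.0464 -0.1677 -0.0516] rz 4.3 F [-0.7  0.2 -0.5] w 0.0671
```

>>> {"fn": "send_rows", "kwargs": {"moves": [{"x":0.0,"y":-0.01,"z":-0.03,"rx":0,"ry":0,"rz":0,"jaw":0.08},{"x":0.01,"y":-0.04,"z":-0.05,"rx":0,"ry":0,"rz":0,"jaw":0.087},{"x":0.02,"y":-0.08,"z":-0.055,"rx":0,"ry":0,"rz":1,"jaw":0.087},{"x":0.035,"y":-0.12,"z":-0.055,"rx":0,"ry":0,"rz":3,"jaw":0.087},{"x":0.044,"y":-0.15,"z":-0.055,"rx":0,"ry":0,"rz":4.3,"jaw":0.087},{"x":0.0465,"y":-0.163,"z":-0.055,"rx":0,"ry":0,"rz":4.3,"jaw":0.087},{"x":0.0465,"y":-0.163,"z":-0.055,"rx":0,"ry":0,"rz":4.3,"jaw":0.087},{"x":0.0465,"y":-0.163,"z":-0.055,"rx":0,"ry":0,"rz":4.3,"jaw":0.087},{"x":0.0465,"y":-0.163,"z":-0.055,"rx":0,"ry":0,"rz":4.3,"jaw":0.087},{"x":0.0465,"y":-0.163,"z":-0.055,"rx":0,"ry":0,"rz":4.3,"jaw":0.087}]}}

```text
time: 25.95
ee_pos: [0.4401, 0.2374, 0.1979]
tcp_rot: [[0.0, 1.0, 0.0], [1.0, -0.0, -0.0], [-0.0, 0.0, -1.0]]
wrist_force: [-0.3, 0.3, 0.1]
grip_width: 0.087
grip_force: 0.0
```

```bash
python3 -c "
from h import *
go((.439,.2375,.022),0)"
```

```text
t 25.95 tcp [0.4401 0.2374 0.1979] ang -0.0 shift [ 0.0002 -0.0011  0.1759] rz -0.0 F [-0.3  0.3  0.1] w 0.087
```

>>> {"fn": "send_rows", "kwargs": {"moves": [{"x":0,"y":-0.001,"z":0.03,"rx":0,"ry":0,"rz":0,"jaw":0.087},{"x":0,"y":-0.001,"z":0.08,"rx":0,"ry":0,"rz":0,"jaw":0.087},{"x":0,"y":-0.001,"z":0.125,"rx":0,"ry":0,"rz":0,"jaw":0.087},{"x":0,"y":-0.001,"z":0.155,"rx":0,"ry":0,"rz":0,"jaw":0.087},{"x":0,"y":-0.001,"z":0.17,"rx":0,"ry":0,"rz":0,"jaw":0.08},{"x":0,"y":-0.001,"z":0.176,"rx":0,"ry":0,"rz":0,"jaw":0.06},{"x":0,"y":-0.001,"z":0.176,"rx":0,"ry":0,"rz":0,"jaw":0.03},{"x":0,"y":-0.001,"z":0.176,"rx":0,"ry":0,"rz":0,"jaw":0.03},{"x":0,"y":-0.001,"z":0.176,"rx":0,"ry":0,"rz":0,"jaw":0.03},{"x":0,"y":-0.001,"z":0.176,"rx":0,"ry":0,"rz":0,"jaw":0.03}], "force": 15}}

```text
time: 27.2
ee_pos: [0.4384, 0.2379, 0.0225]
tcp_rot: [[-0.001, 1.0, -0.0], [1.0, 0.001, 0.001], [0.001, -0.0, -1.0]]
wrist_force: [-0.8, -0.0, 3.9]
grip_width: 0.0397
grip_force: 15.0
```

>>> {"fn": "send_rows", "kwargs": {"moves": [{"x":0,"y":0,"z":0,"rx":0,"ry":0,"rz":0,"jaw":0.03},{"x":0,"y":0,"z":0,"rx":0,"ry":0,"rz":0,"jaw":0.03},{"x":0,"y":0,"z":0,"rx":0,"ry":0,"rz":0,"jaw":0.03},{"x":0,"y":0,"z":-0.01,"rx":0,"ry":0,"rz":0,"jaw":0.03},{"x":0,"y":0,"z":-0.04,"rx":0,"ry":0,"rz":0,"jaw":0.03},{"x":0,"y":0,"z":-0.08,"rx":0,"ry":0,"rz":0,"jaw":0.03},{"x":0,"y":0,"z":-0.12,"rx":0,"ry":0,"rz":0,"jaw":0.03},{"x":0,"y":0,"z":-0.145,"rx":0,"ry":0,"rz":0,"jaw":0.03},{"x":0,"y":0,"z":-0.15,"rx":0,"ry":0,"rz":0,"jaw":0.03},{"x":0,"y":0,"z":-0.15,"rx":0,"ry":0,"rz":0,"jaw":0.03}], "force": 15}}

```text
time: 28.45
ee_pos: [0.438, 0.2375, 0.1716]
tcp_rot: [[-0.001, 1.0, -0.001], [1.0, 0.001, -0.0], [-0.0, -0.001, -1.0]]
wrist_force: [-0.8, -0.3, -2.2]
grip_width: 0.0394
grip_force: 15.0
```

```bash
python3 -c "
from h import *
go((.5986,.281,.17),4.4)"
```

```text
t 28.45 tcp [0.438  0.2375 0.1716] ang 0.1 shift [0.0434 0.1607 0.0014] rz -4.3 F [-0.8 -0.3 -2.2] w 0.0394
```

>>> {"fn": "send_rows", "kwargs": {"moves": [{"x":0.005,"y":0.015,"z":0,"rx":0,"ry":0,"rz":0,"jaw":0.03},{"x":0.015,"y":0.05,"z":0,"rx":0,"ry":0,"rz":-1,"jaw":0.03},{"x":0.025,"y":0.09,"z":0,"rx":0,"ry":0,"rz":-2,"jaw":0.03},{"x":0.035,"y":0.13,"z":0,"rx":0,"ry":0,"rz":-4.3,"jaw":0.03},{"x":0.0434,"y":0.16,"z":0,"rx":0,"ry":0,"rz":-4.3,"jaw":0.03},{"x":0.0434,"y":0.161,"z":0.02,"rx":0,"ry":0,"rz":-4.3,"jaw":0.03},{"x":0.0434,"y":0.161,"z":0.06,"rx":0,"ry":0,"rz":-4.3,"jaw":0.03},{"x":0.0434,"y":0.161,"z":0.09,"rx":0,"ry":0,"rz":-4.3,"jaw":0.03},{"x":0.0434,"y":0.161,"z":0.1,"rx":0,"ry":0,"rz":-4.3,"jaw":0.03},{"x":0.0434,"y":0.161,"z":0.1,"rx":0,"ry":0,"rz":-4.3,"jaw":0.03}]}}

```text
time: 29.7
ee_pos: [0.5988, 0.2809, 0.0709]
tcp_rot: [[-0.076, 0.997, -0.002], [0.997, 0.076, -0.001], [-0.001, -0.002, -1.0]]
wrist_force: [0.4, 0.3, -1.6]
grip_width: 0.0396
grip_force: 15.0
```

```bash
python3 -c "
from h import *
c=cam('side');p,d=env.capture('side');cv2.imwrite('pics/s4.png',cv2.resize(p[60:260,150:400],(750,600)))
go((.5986,.281,.0275),4.4)"
```

```text
t 29.75 tcp [0.5997 0.2813 0.0722] ang 4.4 shift [-0.0002 -0.0011  0.0447] rz -0.0 F [ 0.2 -0.7 -1.1] w 0.0392
```

View pics/s4.png

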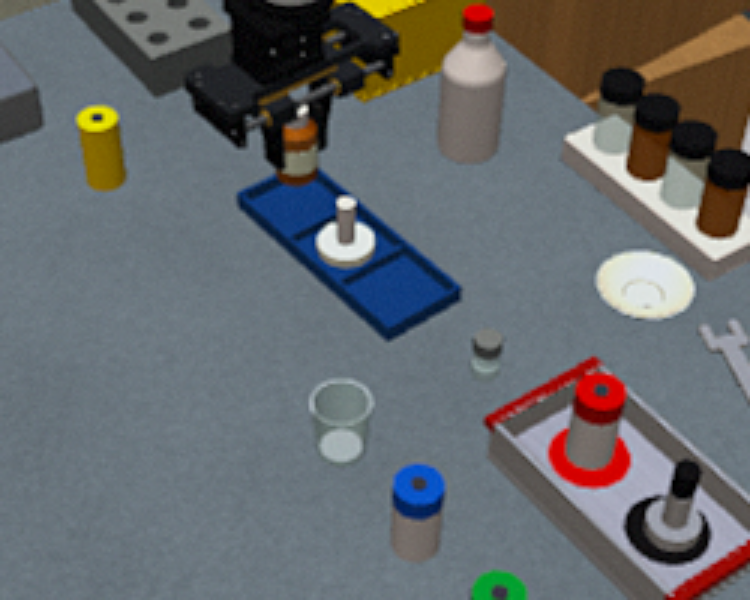

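The lid lies flat in the middle compartment at crop px (346,245), and the bottle hangs over the far compartment. I'll lower the bottle and release it.

>>> {"fn": "send_rows", "kwargs": {"moves": [{"x":0,"y":-0.001,"z":0.015,"rx":0,"ry":0,"rz":0,"jaw":0.03},{"x":0,"y":-0.001,"z":0.03,"rx":0,"ry":0,"rz":0,"jaw":0.03},{"x":0,"y":-0.001,"z":0.039,"rx":0,"ry":0,"rz":0,"jaw":0.03},{"x":0,"y":-0.001,"z":0.042,"rx":0,"ry":0,"rz":0,"jaw":0.03},{"x":0,"y":-0.001,"z":0.044,"rx":0,"ry":0,"rz":0,"jaw":0.03},{"x":0,"y":-0.001,"z":0.045,"rx":0,"ry":0,"rz":0,"jaw":0.03},{"x":0,"y":-0.001,"z":0.045,"rx":0,"ry":0,"rz":0,"jaw":0.03},{"x":0,"y":-0.001,"z":0.045,"rx":0,"ry":0,"rz":0,"jaw":0.03},{"x":0,"y":-0.001,"z":0.045,"rx":0,"ry":0,"rz":0,"jaw":0.03},{"x":0,"y":-0.001,"z":0.045,"rx":0,"ry":0,"rz":0,"jaw":0.03}]}}

```text
time: 31.0
ee_pos: [0.5984, 0.2812, 0.0271]
tcp_rot: [[-0.076, 0.997, 0.0], [0.997, 0.076, 0.0], [0.0, 0.0, -1.0]]
wrist_force: [-0.2, -0.2, -1.2]
grip_width: 0.0395
grip_force: 15.0
```

>>> {"fn": "send_rows", "kwargs": {"moves": [{"x":0,"y":0,"z":0.001,"rx":0,"ry":0,"rz":0,"jaw":0.03},{"x":0,"y":0,"z":0.001,"rx":0,"ry":0,"rz":0,"jaw":0.03},{"x":0,"y":0,"z":0.001,"rx":0,"ry":0,"rz":0,"jaw":0.045},{"x":0,"y":0,"z":0.001,"rx":0,"ry":0,"rz":0,"jaw":0.055},{"x":0,"y":0,"z":0.001,"rx":0,"ry":0,"rz":0,"jaw":0.065},{"x":0,"y":0,"z":0.001,"rx":0,"ry":0,"rz":0,"jaw":0.075},{"x":0,"y":0,"z":-0.02,"rx":0,"ry":0,"rz":0,"jaw":0.08},{"x":0,"y":0,"z":-0.07,"rx":0,"ry":0,"rz":0,"jaw":0.08},{"x":0,"y":0,"z":-0.13,"rx":0,"ry":0,"rz":0,"jaw":0.08},{"x":0,"y":0,"z":-0.19,"rx":0,"ry":0,"rz":0,"jaw":0.08}]}}

```text
time: 32.25
ee_pos: [0.5985, 0.281, 0.2206]
tcp_rot: [[-0.076, 0.997, 0.002], [0.997, 0.076, 0.001], [0.001, 0.002, -1.0]]
wrist_force: [0.6, 0.4, 0.2]
grip_width: 0.0796
grip_force: 0.0
```

```bash
python3 -c "
from h import *
go((.4625,-.11,.22),0)"
```

```text
t 32.25 tcp [0.5985 0.281  0.2206] ang 4.3 shift [-0.3796 -0.1651  0.    ] rz 4.3 F [0.6 0.4 0.2] w 0.0796
```

>>> {"fn": "send_rows", "kwargs": {"moves": [{"x":-0.03,"y":-0.012,"z":-0.01,"rx":0,"ry":0,"rz":0,"jaw":0.087},{"x":-0.085,"y":-0.033,"z":-0.02,"rx":0,"ry":0,"rz":0,"jaw":0.087},{"x":-0.14,"y":-0.054,"z":-0.03,"rx":0,"ry":0,"rz":1,"jaw":0.087},{"x":-0.195,"y":-0.075,"z":-0.03,"rx":0,"ry":0,"rz":2,"jaw":0.087},{"x":-0.25,"y":-0.096,"z":-0.03,"rx":0,"ry":0,"rz":3,"jaw":0.087},{"x":-0.305,"y":-0.118,"z":-0.03,"rx":0,"ry":0,"rz":4.3,"jaw":0.087},{"x":-0.36,"y":-0.139,"z":-0.03,"rx":0,"ry":0,"rz":4.3,"jaw":0.087},{"x":-0.41,"y":-0.158,"z":-0.03,"rx":0,"ry":0,"rz":4.3,"jaw":0.087},{"x":-0.439,"y":-0.17,"z":-0.03,"rx":0,"ry":0,"rz":4.3,"jaw":0.087},{"x":-0.439,"y":-0.17,"z":-0.03,"rx":0,"ry":0,"rz":4.3,"jaw":0.087}]}}

```text
time: 33.5
ee_pos: [0.4612, -0.1725, 0.2485]
tcp_rot: [[0.005, 1.0, 0.002], [1.0, -0.005, 0.0], [0.0, 0.002, -1.0]]
wrist_force: [0.0, 0.7, 0.1]
grip_width: 0.0873
grip_force: 0.0
```

```bash
python3 - <<'E'
from h import *
c,p,d=look('w6',['vessel_blue','vessel_red'])
b=blob(p,'blue',px(c,(.4625,-.11,.075)),40,c,.075);print(b and b[:3])
for g in env.regions_of('wrist','vessel_blue')[:1]: hts(c,d,g['region'],((.065,.085),))
go((.4625,-.11,.031),0)
E
```

```text
vessel_blue 0.72 [ 0.6218 -0.1775 -0.0007]
vessel_blue 0.62 [ 0.463  -0.1128  0.0018]
vessel_red 0.55 [ 0.6252 -0.1259  0.0186]
(array([247.1, 114.4]), 1156, array([ 0.462 , -0.1109,  0.075 ]))
0.065 1274 [ 0.4619 -0.1117  0.0743]
t 33.7 tcp [ 0.4629 -0.1682  0.2474] ang 0.2 shift [ 0.058  -0.0003  0.2165] rz 0.2 F [0.  0.4 0.1] w 0.0872
```

View pics/w6.png

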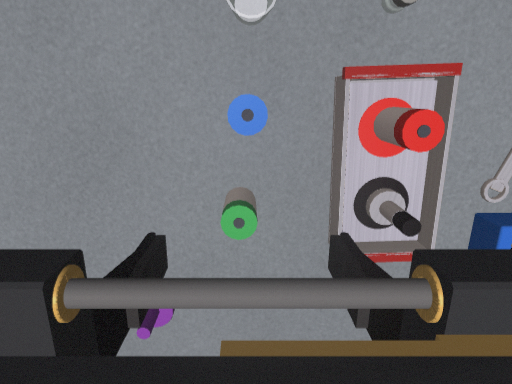

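The blue vessel is at px (247,115), standing free. In the lift, the probe foot (387,208) is about 4 mm from the pad centre and the red vessel is centred.

>>> {"fn": "send_rows", "kwargs": {"moves": [{"x":0.03,"y":-0.001,"z":0.03,"rx":0,"ry":0,"rz":0.2,"jaw":0.087},{"x":0.058,"y":-0.001,"z":0.08,"rx":0,"ry":0,"rz":0.2,"jaw":0.087},{"x":0.058,"y":-0.001,"z":0.13,"rx":0,"ry":0,"rz":0.2,"jaw":0.087},{"x":0.058,"y":-0.001,"z":0.175,"rx":0,"ry":0,"rz":0.2,"jaw":0.087},{"x":0.058,"y":-0.001,"z":0.205,"rx":0,"ry":0,"rz":0.2,"jaw":0.08},{"x":0.058,"y":-0.001,"z":0.217,"rx":0,"ry":0,"rz":0.2,"jaw":0.07},{"x":0.058,"y":-0.001,"z":0.217,"rx":0,"ry":0,"rz":0.2,"jaw":0.03},{"x":0.058,"y":-0.001,"z":0.217,"rx":0,"ry":0,"rz":0.2,"jaw":0.03},{"x":0.058,"y":-0.001,"z":0.217,"rx":0,"ry":0,"rz":0.2,"jaw":0.03},{"x":0.058,"y":-0.001,"z":0.217,"rx":0,"ry":0,"rz":0.2,"jaw":0.03}], "force": 20}}

```text
time: 34.95
ee_pos: [0.4617, -0.1115, 0.0308]
tcp_rot: [[0.003, 1.0, 0.002], [1.0, -0.003, 0.0], [0.0, 0.002, -1.0]]
wrist_force: [-0.6, 0.7, 3.5]
grip_width: 0.0393
grip_force: 20.0
```

>>> {"fn": "send_rows", "kwargs": {"moves": [{"x":0,"y":0,"z":0,"rx":0,"ry":0,"rz":0,"jaw":0.03},{"x":0,"y":0,"z":0,"rx":0,"ry":0,"rz":0,"jaw":0.03},{"x":0,"y":0,"z":0,"rx":0,"ry":0,"rz":0,"jaw":0.03},{"x":0,"y":0,"z":0,"rx":0,"ry":0,"rz":0,"jaw":0.03},{"x":0,"y":0,"z":-0.01,"rx":0,"ry":0,"rz":0,"jaw":0.03},{"x":0,"y":0,"z":-0.04,"rx":0,"ry":0,"rz":0,"jaw":0.03},{"x":0,"y":0,"z":-0.08,"rx":0,"ry":0,"rz":0,"jaw":0.03},{"x":0,"y":0,"z":-0.12,"rx":0,"ry":0,"rz":0,"jaw":0.03},{"x":0,"y":0,"z":-0.15,"rx":0,"ry":0,"rz":0,"jaw":0.03},{"x":0,"y":0,"z":-0.16,"rx":0,"ry":0,"rz":0,"jaw":0.03}], "force": 20}}

```text
time: 36.2
ee_pos: [0.4617, -0.1116, 0.1916]
tcp_rot: [[0.003, 1.0, 0.003], [1.0, -0.003, 0.001], [0.001, 0.003, -1.0]]
wrist_force: [0.2, 0.4, -2.7]
grip_width: 0.0396
grip_force: 20.0
```

```bash
python3 -c "
from h import *
go((.6104,.127,.19),4.4)"
```

```text
t 36.2 tcp [ 0.4617 -0.1116  0.1916] ang -0.1 shift [0.239  0.1481 0.0022] rz -4.5 F [ 0.2  0.4 -2.7] w 0.0396
```

>>> {"fn": "send_rows", "kwargs": {"moves": [{"x":0.02,"y":0.012,"z":0,"rx":0,"ry":0,"rz":0,"jaw":0.03},{"x":0.06,"y":0.037,"z":0,"rx":0,"ry":0,"rz":0,"jaw":0.03},{"x":0.105,"y":0.065,"z":0,"rx":0,"ry":0,"rz":-1,"jaw":0.03},{"x":0.15,"y":0.093,"z":0,"rx":0,"ry":0,"rz":-2,"jaw":0.03},{"x":0.19,"y":0.118,"z":0,"rx":0,"ry":0,"rz":-3.5,"jaw":0.03},{"x":0.22,"y":0.136,"z":0,"rx":0,"ry":0,"rz":-4.5,"jaw":0.03},{"x":0.239,"y":0.148,"z":0.01,"rx":0,"ry":0,"rz":-4.5,"jaw":0.03},{"x":0.239,"y":0.148,"z":0.05,"rx":0,"ry":0,"rz":-4.5,"jaw":0.03},{"x":0.239,"y":0.148,"z":0.09,"rx":0,"ry":0,"rz":-4.5,"jaw":0.03},{"x":0.239,"y":0.148,"z":0.11,"rx":0,"ry":0,"rz":-4.5,"jaw":0.03}]}}

```text
time: 37.45
ee_pos: [0.6074, 0.126, 0.0766]
tcp_rot: [[-0.075, 0.997, -0.006], [0.997, 0.075, -0.002], [-0.002, -0.006, -1.0]]
wrist_force: [-0.3, 0.4, -2.1]
grip_width: 0.0396
grip_force: 20.0
```

```bash
python3 -c "
from h import *
env.capture('side')
go((.6104,.127,.035),4.4)"
```

```text
t 37.5 tcp [0.6067 0.1259 0.0751] ang 4.3 shift [0.0009 0.0041 0.0401] rz -0.1 F [-1.   0.5 -4.9] w 0.0397
```

>>> {"fn": "send_rows", "kwargs": {"moves": [{"x":0.001,"y":0.001,"z":0.01,"rx":0,"ry":0,"rz":0,"jaw":0.03},{"x":0.001,"y":0.001,"z":0.02,"rx":0,"ry":0,"rz":0,"jaw":0.03},{"x":0.001,"y":0.001,"z":0.03,"rx":0,"ry":0,"rz":0,"jaw":0.03},{"x":0.001,"y":0.001,"z":0.036,"rx":0,"ry":0,"rz":0,"jaw":0.03},{"x":0.001,"y":0.001,"z":0.039,"rx":0,"ry":0,"rz":0,"jaw":0.03},{"x":0.001,"y":0.001,"z":0.041,"rx":0,"ry":0,"rz":0,"jaw":0.03},{"x":0.001,"y":0.001,"z":0.042,"rx":0,"ry":0,"rz":0,"jaw":0.03},{"x":0.001,"y":0.001,"z":0.042,"rx":0,"ry":0,"rz":0,"jaw":0.03},{"x":0.001,"y":0.001,"z":0.042,"rx":0,"ry":0,"rz":0,"jaw":0.03},{"x":0.001,"y":0.001,"z":0.042,"rx":0,"ry":0,"rz":0,"jaw":0.03}]}}

```text
time: 38.75
ee_pos: [0.6108, 0.1283, 0.0382]
tcp_rot: [[-0.076, 0.997, 0.0], [0.997, 0.076, 0.0], [0.0, 0.0, -1.0]]
wrist_force: [0.1, -0.1, -2.3]
grip_width: 0.04
grip_force: 20.0
```

Still about 3 mm above the floor, so I'll go down a little, release and rise.

>>> {"fn": "send_rows", "kwargs": {"moves": [{"x":0,"y":0,"z":0.002,"rx":0,"ry":0,"rz":0,"jaw":0.03},{"x":0,"y":0,"z":0.0035,"rx":0,"ry":0,"rz":0,"jaw":0.03},{"x":0,"y":0,"z":0.0035,"rx":0,"ry":0,"rz":0,"jaw":0.03},{"x":0,"y":0,"z":0.0035,"rx":0,"ry":0,"rz":0,"jaw":0.045},{"x":0,"y":0,"z":0.0035,"rx":0,"ry":0,"rz":0,"jaw":0.055},{"x":0,"y":0,"z":0.0035,"rx":0,"ry":0,"rz":0,"jaw":0.065},{"x":0,"y":0,"z":0.0035,"rx":0,"ry":0,"rz":0,"jaw":0.08},{"x":0,"y":0,"z":-0.02,"rx":0,"ry":0,"rz":0,"jaw":0.08},{"x":0,"y":0,"z":-0.07,"rx":0,"ry":0,"rz":0,"jaw":0.08},{"x":0,"y":0,"z":-0.13,"rx":0,"ry":0,"rz":0,"jaw":0.08}]}}

```text
time: 40.0
ee_pos: [0.6099, 0.1281, 0.1685]
tcp_rot: [[-0.076, 0.997, -0.002], [0.997, 0.076, -0.001], [-0.001, -0.002, -1.0]]
wrist_force: [1.4, 0.5, -0.1]
grip_width: 0.0799
grip_force: 0.0
```

>>> {"fn": "send_rows", "kwargs": {"moves": [{"x":-0.02,"y":-0.03,"z":-0.03,"rx":0,"ry":0,"rz":0,"jaw":0.08},{"x":-0.04,"y":-0.06,"z":-0.06,"rx":0,"ry":0,"rz":0,"jaw":0.08},{"x":-0.05,"y":-0.09,"z":-0.1,"rx":0,"ry":0,"rz":0,"jaw":0.08},{"x":-0.05,"y":-0.1,"z":-0.12,"rx":0,"ry":0,"rz":0,"jaw":0.08},{"x":-0.05,"y":-0.1,"z":-0.12,"rx":0,"ry":0,"rz":0,"jaw":0.08},{"x":-0.05,"y":-0.1,"z":-0.12,"rx":0,"ry":0,"rz":0,"jaw":0.08},{"x":-0.05,"y":-0.1,"z":-0.12,"rx":0,"ry":0,"rz":0,"jaw":0.08},{"x":-0.05,"y":-0.1,"z":-0.12,"rx":0,"ry":0,"rz":0,"jaw":0.08},{"x":-0.05,"y":-0.1,"z":-0.12,"rx":0,"ry":0,"rz":0,"jaw":0.08},{"x":-0.05,"y":-0.1,"z":-0.12,"rx":0,"ry":0,"rz":0,"jaw":0.08}]}}

```text
time: 41.25
ee_pos: [0.5148, 0.0708, 0.2878]
tcp_rot: [[-0.076, 0.997, -0.0], [0.997, 0.076, -0.0], [-0.0, -0.0, -1.0]]
wrist_force: [-0.1, 0.2, 0.1]
grip_width: 0.0801
grip_force: 0.0
```

```bash
python3 - <<'E'
from h import *
c,p,d=look('w7',['lid','bottle','vessel_blue'])
q,_=env.capture('side')
a=cv2.resize(p,(400,300));b=cv2.resize(q[100:310,150:430],(400,300));cv2.imwrite('pics/fin.png',cv2.resize(np.hstack([a,b]),(800,300)))
E
```

```text
lid 0.91 [ 0.6028  0.2055 -0.0007]
lid 0.46 [ 0.6302 -0.2227  0.0207]
vessel_blue 0.86 [0.6107 0.129  0.0069]
```

View pics/fin.png

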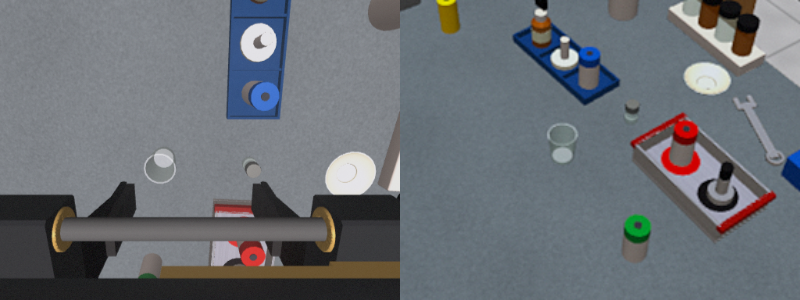

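The final picture shows the tray with the lid (260,42) centred in the middle compartment, the blue vessel (262,97) in the near one and the bottle (541,30) in the far one. The run kit is standing on the lift (684,145 and 722,185), and the green vessel has not moved.

```bash
python3 -c "
from workcell import env
print(env.finish_job())"
```

```text
the job is handed in; nothing more can be done
None
```

Both kits are made up in the order asked and the job is handed in at about 41 s; everything stands upright, the green vessel is untouched, and the probe sits about 4 mm off the black pad's centre.

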